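# Clamp a dot-blot manifold evenly under vacuum

### The job

Seal the dot-blot manifold: nip its four thumbscrews clockwise to about half-way in crisscross order (a corner, then the one diagonally opposite, then the other two), none of them further than that yet. Then open the vacuum stopcock fully, and with the vacuum on tighten all four home against their stops, in crisscross order again. Finally shut the stopcock fully, and leave the bottle, the dish and the forceps where they are.

Things in the scene. Friction and masses are not known exactly. Their poses are not given: they have to be found in the camera images.
- station: the dot-blot vacuum station, fixed to the bench: grey manifold base 128 x 182 mm (x, y) under a white 96-well block; on its right a stopcock in a steel tube, then a white waste trap (79 mm across, 115 mm tall, centred at station x 30, y -247 mm). Origin: centre of the manifold's underside, on the bench; x away from the robot, y left along the block's long side; yawed -0.12 to 0.4 rad
- block: white sample block, 116 x 172 x 15 mm, on a black gasket; origin: centre of its underside, 47 mm above the bench when the screws read 0; axes as the station's. It only sinks (2.4 mm in all) and rocks slightly as the screws draw it. The screws stand at x +-44, y +-72 mm, wing centres 90 mm above the bench; else nothing on its top is over 4 mm high
- screw_near_left (a joint): captive thumbscrew at the near left corner of the sample block, seen from the robot. 0 = thread just caught; grows as it is turned CLOCKWISE seen from above; 0.78 rad = half-way; hard stop at 1.57 rad = home (wing square across the long side). Starts at 0 to 0.25. Turns stiffly (0.12 N m), stays where it is left, sinks 1.5 mm per rad, drawing the block down
- screw_near_left_grip (a point): centre of the black wing of the near left thumbscrew, on its axis, turning with it; z is the axis, up. The wing is an upright blade 10 mm thick along the point's x, 34 mm long along its y, 22 mm tall (z -11 to +11 mm), on a 10 mm stem; the block's top is 28 mm below, with a flat collar 19 mm across, 3 mm high. At joint 0 the wing lies along station y
- screw_near_right (a joint): captive thumbscrew at the near right corner of the sample block, seen from the robot. 0 = thread just caught; grows as it is turned CLOCKWISE seen from above; 0.78 rad = half-way; hard stop at 1.57 rad = home (wing square across the long side). Starts at 0 to 0.25. Turns stiffly (0.12 N m), stays where it is left, sinks 1.5 mm per rad, drawing the block down
- screw_near_right_grip (a point): centre of the black wing of the near right thumbscrew, on its axis, turning with it; z is the axis, up. The wing is an upright blade 10 mm thick along the point's x, 34 mm long along its y, 22 mm tall (z -11 to +11 mm), on a 10 mm stem; the block's top is 28 mm below, with a flat collar 19 mm across, 3 mm high. At joint 0 the wing lies along station y
- screw_far_left (a joint): captive thumbscrew at the far left corner of the sample block, seen from the robot. 0 = thread just caught; grows as it is turned CLOCKWISE seen from above; 0.78 rad = half-way; hard stop at 1.57 rad = home (wing square across the long side). Starts at 0 to 0.25. Turns stiffly (0.12 N m), stays where it is left, sinks 1.5 mm per rad, drawing the block down
- screw_far_left_grip (a point): centre of the black wing of the far left thumbscrew, on its axis, turning with it; z is the axis, up. The wing is an upright blade 10 mm thick along the point's x, 34 mm long along its y, 22 mm tall (z -11 to +11 mm), on a 10 mm stem; the block's top is 28 mm below, with a flat collar 19 mm across, 3 mm high. At joint 0 the wing lies along station y
- screw_far_right (a joint): captive thumbscrew at the far right corner of the sample block, seen from the robot. 0 = thread just caught; grows as it is turned CLOCKWISE seen from above; 0.78 rad = half-way; hard stop at 1.57 rad = home (wing square across the long side). Starts at 0 to 0.25. Turns stiffly (0.12 N m), stays where it is left, sinks 1.5 mm per rad, drawing the block down
- screw_far_right_grip (a point): centre of the black wing of the far right thumbscrew, on its axis, turning with it; z is the axis, up. The wing is an upright blade 10 mm thick along the point's x, 34 mm long along its y, 22 mm tall (z -11 to +11 mm), on a 10 mm stem; the block's top is 28 mm below, with a flat collar 19 mm across, 3 mm high. At joint 0 the wing lies along station y
- stopcock (a joint): handle of the vacuum stopcock: 0 = shut (handle across the tube, stop), 1.57 rad = fully open (handle in line with the tube, stop); grows as the handle is turned COUNTER-CLOCKWISE seen from its outer end. Starts at 0 to 0.12; turns stiffly (0.10 N m), stays where it is left
- stopcock_grip (a point): centre of the stopcock's black handle, on its stem, 71 mm above the bench; turns with it. z = stem axis, outward, leaning 28 degrees from vertical toward station -x (the robot): tilt the tool likewise. The handle is a blade 46 mm long along the point's x, 12 mm thick along its y, 22 mm tall (z +-11 mm); the valve body, 26 mm thick, begins 26 mm under this point. At joint 0 the point's y is station y
- media_bottle: bystander: glass bottle with a screw cap, 50 mm across, 95 mm tall, left of the station; origin at the centre of its underside
- dish: bystander: small petri dish, 62 mm across, 15 mm high, behind the station; origin at the centre of its underside
- forceps: bystander: steel forceps 124 x 13 x 9 mm, lying lengthwise along their own x in front of the station; origin at the centre of the underside

How it is judged:
By the outcome, as a careful person would: the job done as asked, in the order asked, and still so for the second after the job is handed in, with the robot touching nothing.
It also fails if it takes over 72 s, if anything falls off the work surface, if the arm or the gripper's body presses on something with over 40 N, if the wrist force passes 120 N, or if a joint passes its speed limit or range.

### The arm

A 7-joint arm with a two-finger parallel gripper is mounted at the origin on a cart in front of the work surface, level with it; the furniture and walls round the work are solid. World frame = base frame: x ahead of the robot, y to its left, z up, the work surface at z = 0. Lengths are in m, angles in rad, forces in N, time in s.
With the tool pointing down it reaches from about 0.4 to 0.875 m from the base axis. Payload 6.5 kg.
Tool frame: the origin (TCP) lies on the mounting face of the last link; the fingertips stand 166 mm ahead of it and the grasp point (between the pads) lies 147 mm ahead of it; z points along the fingers, y is the line along which they close (so a half turn about z gives the same grasp; the last joint's range is limited). The gripper opens to 88 mm and grips with 3 to 60 N. Pads are 18 mm wide; open, the fingers measure 123 mm over their backs; the gripper's body (75 mm by 187 mm) begins 45 mm behind the grasp point.
Start: joints at [1.166, 0.536, -0.004, 1.538, 0.003, 1.067, -0.071], TCP at [0.216, -0.613, 0.405] pointing down, gripper open.
Joint ranges: [-2.7, 2.7], [-0.37, 2.16], [-1.27, 1.26], [0.24, 2.4], [-1.31, 4.45], [0.19, 1.91], [-2.76, 2.76]. Speed limits (rad/s): [2.39, 2.39, 3.14, 3.14, 3.14, 3.14, 3.14].

### API

Orientations are given as a unit quaternion [w, x, y, z].
In Python, from station import ctrl, eyes, finder gives the robot as it stands.
- The arm moves only by the tool send_rows, never from a script. Its argument "motion" is a list of rows, each a list of 4 numbers: the shift along the tool's x, y, z in mm, then the turn about the tool's z in degrees. In form: [[x, y, z, roll], ...]. A call has 1 to 20 rows; each row is the pose to reach, as a shift and turn from the pose commanded when the call began, along the tool's axes at that moment; what a row does not reach only later rows make up. A row lasts 1/8 s, in which the tool goes at most 62.5 mm and 10.7 degrees, less where a joint would pass 70% of its speed; a pose out of reach is approached as far as the arm can. A call with a gripper value outside its range is refused whole. "fingers" is the gripper's target within -1 to 1 (fully open at 1, half-way at 0, shut at -1), set as the call begins (left out, the last holds). The fingers move at their own pace and stop on an object; "grip_force" is the grip in N (left out, the last holds). Time passes only in rows, so rows that repeat a pose let the fingers close. It gives the time, the measured TCP pose, the force, the opening and the grip force at its end, in the units of the state.
- ctrl.get_obs(): the state, without advancing time (a new reading comes with each control period).
- eyes.get_image(name): name is "scene" or "top" or "wrist"; returns a dict with "pixels" (384x512x3 uint8, red, green, blue), "fovy" (degrees; the focal length in pixels is half the picture's height over the tangent of half this angle, whatever the lens; pixels are square), "cx", "cy" (the principal point, pixels), "eye" and "orientation" of the camera in the world; the wrist camera has in their place "T_tool_cam" (4x4, takes a point from camera to tool coordinates, whose origin is the TCP and whose axes are the flange's). Camera axes: x right, y down, z forward; pixel columns grow to the right and rows downward; lengths in m; the calibration is good to about 2 mm. A picture is of the moment at which its call begins: read the wrist's pose just before it. There is no depth.
- ctrl.close_job(): hands the job in; it is judged then, once.
Trained networks look in the newest picture that a camera, given by its name, has taken for a name from the list of things; names that differ only in an ending like _2 or _b are one class to them, and where a whole thing is asked for, a point or a joint stands for the part that bears it (a point fixed in the world has none). Each returns a list of dicts, best first, with "conf" (0 to 1); they miss things now and then, are a little off and sometimes report something else, mostly with a low value. They report only what shows in the picture. A call takes as long as a camera call.
- finder.look_for(camera, name): "location" ([column, row] in pixels, amid what is visible of it).
- finder.cut_out(camera, name): "region" (384x512 bool, what is visible of it) and "location" ([column, row] in pixels, amid what is visible of it).
The state is a dict: "clock": time; "joint_pos": joint angles; "dq": joint speeds; "joint_torque": joint torques, N m; "tool_pos": TCP position; "orientation": TCP orientation; "wrist_force": force on the tool from outside, world axes, zero at the start; "torque": the same for the moment, N m; "width": opening from 0.0 (shut) to 1.0 (fully open); "grasp_force": force on a finger pad.
Only numpy, scipy, OpenCV 4.12 (cv2) and the standard library are available. Lean on these libraries where they do the work, as an engineer would, in place of code of your own. Each camera call takes 0.05 s, during which the arm holds its last target. There are 200 camera calls.

## Working session

There is one attempt and no reset: what is moved stays moved. The work goes in short steps, Python scripts to look and compute and a tool call to move; the robot and the scene stay as the last step left them, time stands still between calls to the robot, and variables do not carry over. Pictures are saved under pics/ and viewed, at most 10 in all, crops included, and the job is handed in when it is done.

Besides the shell and the picture viewer there is one more tool, called after "Emit:" as a command line: name --pt "numbers of a row" for each row, then --argument value for the rest. send_rows: Moves the arm, as the interface text tells. Its arguments: {"type":"object","properties":{"motion":{"type":"array"},"fingers":{"type":"number"},"grip_force":{"type":"number"}},"required":["motion"]}

```bash
ls; mkdir -p pics; python3 - <<'E'
from station import ctrl,eyes,finder
import cv2,numpy as np
o=ctrl.get_obs();print({k:np.round(v,3) for k,v in o.items()})
for c in ("scene","top"):
    im=eyes.get_image(c);cv2.imwrite(f"pics/{c}0.png",im["pixels"][:,:,::-1]);print(c,im["fovy"],im["cx"],im["cy"],im["eye"],im["orientation"])
    for n in ["station","block","screw_near_left_grip","screw_near_right_grip","screw_far_left_grip","screw_far_right_grip","stopcock_grip","media_bottle","dish","forceps"]:
        print(n,[(np.round(d["location"],1).tolist(),round(d["conf"],2)) for d in finder.look_for(c,n)[:3]])
im=eyes.get_image("wrist");print(im["fovy"],im["cx"],im["cy"],im["T_tool_cam"])
print(ctrl.get_obs()["clock"])
E
```

```text
pics
{'clock': np.float64(0.0), 'joint_pos': array([ 1.166,  0.537, -0.004,  1.539,  0.003,  1.067, -0.071]), 'dq': array([-0.001,  0.003, -0.001, -0.001, -0.   ,  0.002,  0.001]), 'joint_torque': array([-0.0000e+00, -5.7099e+01,  9.9100e-01, -2.5161e+01, -5.6000e-02,
        1.8000e-02,  0.0000e+00]), 'tool_pos': array([ 0.216, -0.613,  0.404]), 'orientation': array([-0.001,  0.986,  0.169, -0.   ]), 'wrist_force': array([ 0.715,  0.145, -0.157]), 'torque': array([ 0.053,  0.009, -0.003]), 'grasp_force': np.float64(0.0), 'width': np.float64(1.004)}
scene 51.23390575346414 260.3501890476283 189.27147756301045 [ 0.21159014 -0.54392455  0.61893624] [-0.43258897  0.86772646 -0.22420736  0.09822744]
station [([289.1, 224.8], 0.79)]
block [([270.3, 203.1], 0.94)]
screw_near_left_grip [([229.6, 189.6], 0.69), ([323.9, 226.7], 0.42)]
screw_near_right_grip [([281.4, 220.1], 0.74)]
screw_far_left_grip [([252.3, 172.9], 0.68)]
screw_far_right_grip [([308.4, 199.4], 0.49)]
stopcock_grip [([324.7, 224.7], 0.66), ([306.0, 198.8], 0.55)]
media_bottle [([226.3, 173.1], 0.67)]
dish []
forceps [([242.5, 249.3], 0.53), ([226.7, 193.0], 0.4)]
top 53.774827727825254 252.87760932282433 190.03091524689924 [0.40372979 0.10545863 0.93399513] [-0.06094932  0.70601056 -0.7020625   0.07030295]
station [([284.0, 198.2], 0.58)]
block []
screw_near_left_grip []
screw_near_right_grip [([308.4, 208.3], 0.47)]
screw_far_left_grip []
screw_far_right_grip [([290.5, 173.5], 0.56)]
stopcock_grip [([325.6, 179.3], 0.44)]
media_bottle [([201.5, 210.9], 0.92)]
dish [([263.8, 159.8], 0.9)]
forceps []
60.05092807568613 250.32832669328758 192.0737522606566 [[-4.11716243e-04 -9.58936795e-01 -2.83619557e-01  7.35492827e-02]
 [ 9.99999319e-01 -7.04551658e-04  9.30487829e-04 -1.93527266e-05]
 [-1.09210365e-03 -2.83618981e-01  9.58936432e-01  1.98324658e-02]
 [ 0.00000000e+00  0.00000000e+00  0.00000000e+00  1.00000000e+00]]
1.15
```

View both.

```bash
python3 -c "
import cv2,numpy as np
a=cv2.imread('pics/scene0.png')[130:290,150:410];b=cv2.imread('pics/top0.png')[110:270,150:410]
cv2.imwrite('pics/c0.png',cv2.resize(np.hstack([a,b]),None,fx=1.53,fy=1.53) if 0 else cv2.resize(np.vstack([a,b]),None,fx=1.87,fy=1.87,interpolation=cv2.INTER_CUBIC))"
```

```text
(no output)
```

View pics/c0.png

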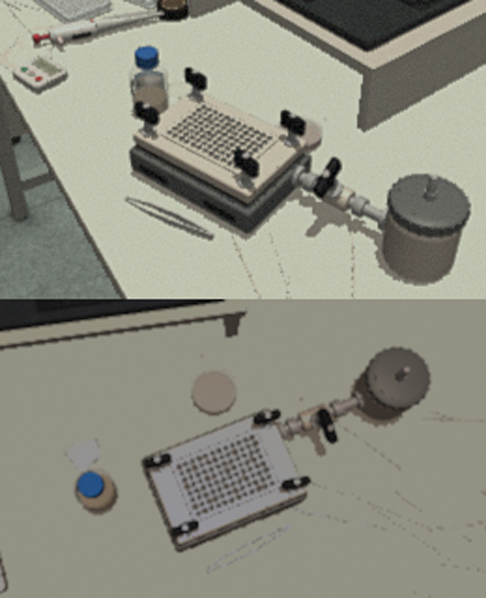

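The crop shows the station yawed about +0.3. In the top view the screws are at about NL (249,232), NR (307,209), FL (234,197) and FR (292,173), with the stopcock handle at (325,178). The forceps lie in front of it, the dish behind and the bottle to its left.

```bash
cat > h.py <<'E'
import numpy as np,cv2
from scipy.optimize import least_squares
from scipy.spatial.transform import Rotation as R
from station import ctrl,eyes,finder
def q2R(q): return R.from_quat(np.r_[q[1:],q[0]]).as_matrix()
def campose(im,obs=None):
    if "eye" in im: return q2R(im["orientation"]),np.array(im["eye"])
    Rt=q2R(obs["orientation"]);T=np.array(im["T_tool_cam"]);return Rt@T[:3,:3],Rt@T[:3,3]+obs["tool_pos"]
def proj(P,im,obs=None):
    Rc,e=campose(im,obs);p=(np.atleast_2d(P)-e)@Rc;f=192/np.tan(np.radians(im["fovy"]/2))
    return np.c_[im["cx"]+f*p[:,0]/p[:,2],im["cy"]+f*p[:,1]/p[:,2]]
def ray(uv,im,z,obs=None):
    Rc,e=campose(im,obs);f=192/np.tan(np.radians(im["fovy"]/2))
    d=Rc@np.array([(uv[0]-im["cx"])/f,(uv[1]-im["cy"])/f,1]);return e+d*(z-e[2])/d[2]
SC=dict(NL=(-.044,.072,.09),NR=(-.044,-.072,.09),FL=(.044,.072,.09),FR=(.044,-.072,.09))
def st(p,P):
    c,s=np.cos(p[2]),np.sin(p[2]);P=np.atleast_2d(P);return np.c_[p[0]+c*P[:,0]-s*P[:,1],p[1]+s*P[:,0]+c*P[:,1],P[:,2]]
E
python3 - <<'E'
from h import *
t=eyes.get_image("top");s=eyes.get_image("scene")
T=dict(NL=(249,232),NR=(307.5,208.5),FL=(234,197),FR=(291.5,173.3));S=dict(NL=(229,190),NR=(281.4,218),FL=(253.5,172.5),FR=(307,196.5))
P=np.array([SC[k] for k in T])
def r(p):
    return np.r_[proj(st(p,P),t)-np.array(list(T.values())),proj(st(p,P),s)-np.array(list(S.values()))].ravel()
f=least_squares(r,[.55,0,.3],loss="soft_l1");print(f.x,r(f.x).round(1))
print(st(f.x,P).round(3))
for n,uv in dict(stop_t=(325,178)).items(): print(n,ray(uv,t,.071), ray((324.7,225),s,.071))
g=np.mean([ray((325,178),t,.071), ray((324.7,225),s,.071)],0);c,q=np.cos(f.x[2]),np.sin(f.x[2]);d=g[:2]-f.x[:2]
print("stop in station",c*d[0]+q*d[1],-q*d[0]+c*d[1])
print("bottle",ray((201.5,211),t,.05)," forceps",ray((281,245),t,.005),"dish",ray((263.8,159.8),t,.01))
E
```

```text
[0.53467202 0.05359542 0.39453434] [-0.2  0.5  0.5 -0.3  0.1 -0.6  1.  -0.4 -0.9  0.7 -0.1 -0.6  0.5 -0.3
 -0.9 -0.8]
[[ 0.466  0.103  0.09 ]
 [ 0.522 -0.03   0.09 ]
 [ 0.548  0.137  0.09 ]
 [ 0.603  0.004  0.09 ]]
stop_t [ 0.59586863 -0.07426584  0.071     ] [ 0.59672767 -0.07441037  0.071     ]
stop in station 0.007716862888312644 -0.14179286504482763
bottle [0.51911023 0.21444202 0.05      ]  forceps [0.44288574 0.02448906 0.005     ] dish [0.65530894 0.06634914 0.01      ]
```

```bash
cat >> h.py <<'E'
def shift(g,yaw,o=None,L=.147):
    """grasp-point target g (world), yaw of tool y -> tool-axis shift mm, roll deg"""
    o=o or ctrl.get_obs();Rt=q2R(o["orientation"]);d=np.array(g)-(o["tool_pos"]+Rt[:,2]*L)
    y=np.arctan2(Rt[1,1],Rt[0,1]);return np.r_[(Rt.T@d)*1000,np.degrees((y-yaw+np.pi)%(2*np.pi)-np.pi)].round(1)
E
python3 -c "
from h import *
p=[.5347,.0536,.3945]
print(shift([.546,.026,.235],.295))"
```

```text
[ 523.6 -493.    22.7  -87.5]
```

Emit:
send_rows --pt "524 -493 22 -87" --pt "524 -493 22 -87" --pt "524 -493 22 -87" --pt "524 -493 22 -87" --pt "524 -493 22 -87" --pt "524 -493 22 -87" --pt "524 -493 22 -87" --pt "524 -493 22 -87" --pt "524 -493 22 -87" --pt "524 -493 22 -87" --pt "524 -493 22 -87" --pt "524 -493 22 -87" --pt "524 -493 22 -87" --pt "524 -493 22 -87" --pt "524 -493 22 -87" --pt "524 -493 22 -87" --fingers 0.1 --grip_force 30

```text
clock: 3.25
tool_pos: [0.5462, 0.025, 0.3828]
orientation: [0.0, 0.6, 0.8, -0.0]
wrist_force: [0.5, -0.1, -0.2]
width: 0.549
grasp_force: 0.0
```

```bash
python3 - <<'E'
from h import *
o=ctrl.get_obs();im=eyes.get_image("wrist");print(o["clock"],o["tool_pos"],o["orientation"],o["width"],o["joint_pos"].round(2))
a=im["pixels"][:,:,::-1].copy();cv2.imwrite("pics/w1.png",a);np.savez("w1.npz",**o)
for n in ["screw_near_left_grip","screw_near_right_grip","screw_far_left_grip","screw_far_right_grip","stopcock_grip"]:
    print(n,[(np.round(d["location"],1).tolist(),round(d["conf"],2)) for d in finder.look_for("wrist",n)[:3]])
p=[.5347,.0536,.3945]
q=proj(st(p,list(SC.values())+[(.0077,-.142,.071)]),im,o);print(q.round(1))
cv2.imwrite("pics/w1b.png",cv2.resize(a,(768,576),interpolation=cv2.INTER_CUBIC))
E
```

```text
3.25 [0.54616972 0.02497112 0.38277952] [ 1.49604333e-04  5.99653335e-01  8.00259832e-01 -2.37037757e-04] 0.5489282593802309 [ 0.3   0.45 -0.56  1.81  0.28  0.96 -0.09]
screw_near_left_grip [([179.6, 57.2], 0.93), ([273.9, 281.7], 0.58)]
screw_near_right_grip [([209.0, 233.9], 0.97)]
screw_far_left_grip [([293.2, 45.5], 0.82)]
screw_far_right_grip [([301.4, 215.7], 0.93)]
stopcock_grip [([276.3, 278.7], 0.85), ([302.8, 219.1], 0.49)]
[[178.6  60.2]
 [206.3 232.7]
 [293.2  46.5]
 [305.2 222.6]
 [270.3 284.2]]
```

View pics/w1b.png

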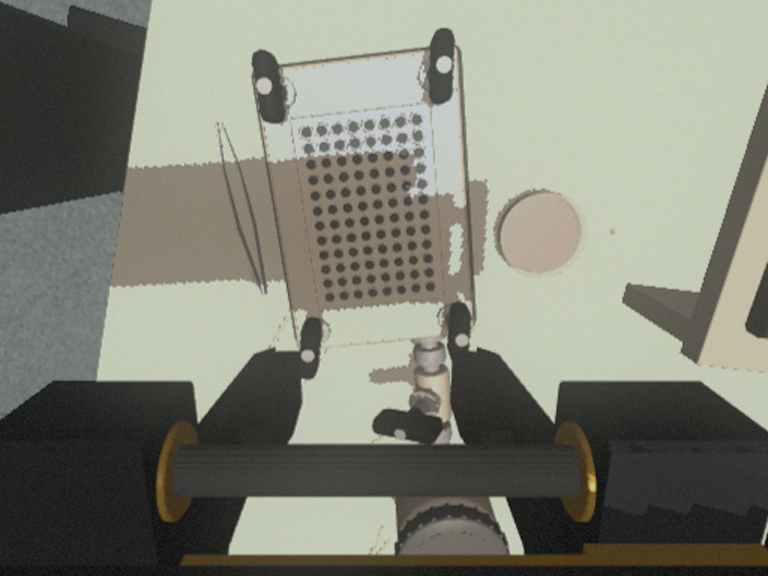

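The wrist view has all four wings near their predicted spots, within about 3 px: NL (179,57), NR (208,232), FL (294,45), FR (305,217). The stopcock handle is at (271,283). I'll refit with these points.

```bash
python3 - <<'E'
from h import *
o=dict(np.load("w1.npz"));w=eyes.get_image("wrist");t=eyes.get_image("top");s=eyes.get_image("scene")
T=[(249,232),(307.5,208.5),(234,197),(291.5,173.3)];S=[(229,190),(281.4,218),(253.5,172.5),(307,196.5)];W=[(179.3,57.3),(208.2,232.3),(293.6,45),(304.5,217.3)]
P=np.array(list(SC.values()))
def rw(p):return (proj(st(p,P),w,o)-W).ravel()
def r(p): return np.r_[rw(p),(proj(st(p,P),t)-T).ravel(),(proj(st(p,P),s)-S).ravel()]
a=least_squares(rw,[.53,.05,.39]).x;b=least_squares(r,[.53,.05,.39]).x
print(a,rw(a).round(1));print(b,r(b).round(1))
for p in (a,b): 
    print(proj(st(p,[(.0077,-.142,.071)]),w,o))
g=ray((271.5,283.5),w,.071,o);print(g)
for p in (a,b):
    c,q=np.cos(p[2]),np.sin(p[2]);d=g[:2]-p[:2];print("stop in st",c*d[0]+q*d[1],-q*d[0]+c*d[1])
    g2=st(p,P[:1])[0];print("NL",g2,shift(g2+[0,0,.06],p[2]-.12))
# knob on trap in scene/top
E
```

```text
[0.53462445 0.05562857 0.39898776] [-0.5  0.5 -1.  -1.5 -0.1 -1.5  1.7  3. ]
[0.53468765 0.05528933 0.39814305] [-0.5  0.9 -1.1 -1.1 -0.1 -1.   1.6  3.4 -0.8  0.6 -0.2 -0.5 -0.7 -0.5
  0.1 -0.5 -1.2  0.4 -0.4 -1.1  0.1 -0.6 -1.4 -1.4]
[[271.50640497 282.38565532]]
[[271.34644221 282.70692771]]
[ 0.59725418 -0.07343282  0.071     ]
stop in st 0.007571939562084677 -0.143254994743365
NL [0.46610947 0.10487994 0.09      ] [ 98.3 -54.7  85.7   0.4]
stop in st 0.007766214802640267 -0.14291133036903345
NL [0.4662143  0.10459855 0.09      ] [ 98.  -54.7  85.7   0.5]
```

Emit:
send_rows --pt "60 -34 80 0" --pt "98 -54 90 0" --pt "98 -54 143 0" --pt "98 -54 143 0" --pt "98 -54 143 0"

```text
clock: 4.32
tool_pos: [0.4681, 0.1046, 0.2408]
orientation: [0.001, 0.599, 0.801, 0.0]
wrist_force: [-0.6, -0.3, 1.1]
width: 0.549
grasp_force: 0.0
```

Emit:
send_rows --pt "0 0 0 0" --pt "0 0 0 0" --pt "0 0 0 0" --pt "0 0 0 0" --pt "0 0 0 0" --pt "0 0 0 0" --fingers -1 --grip_force 30

```text
clock: 5.08
tool_pos: [0.4663, 0.1046, 0.2398]
orientation: [-0.0, 0.599, 0.801, -0.001]
wrist_force: [-3.4, -1.2, 6.1]
width: 0.112
grasp_force: 30.0
```

```bash
python3 - <<'E'
from h import *
o=ctrl.get_obs();Rt=q2R(o["orientation"]);print(o["clock"],o["tool_pos"],np.arctan2(Rt[1,1],Rt[0,1]),o["width"]*88,o["grasp_force"],o["wrist_force"],o["torque"])
im=eyes.get_image("wrist");cv2.imwrite("pics/w2.png",im["pixels"][:,:,::-1])
p=[.5347,.0555,.398]
print(shift(st(p,[SC["NL"]])[0]+[0,0,.003],p[2]-.78))
E
```

```text
5.075 [0.46632905 0.10456071 0.23984991] 0.28676367071017167 9.881417106346928 30.000009024515748 [-3.41944628 -1.21375921  6.07212482] [-0.36157241  0.56715996  0.05449632]
[ 0.4  0.2 -0.2 38.3]
```

View pics/w2.png

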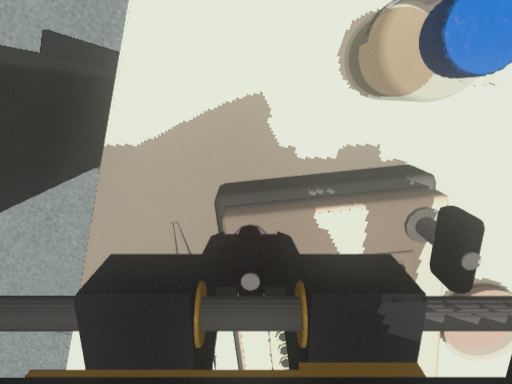

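NL's wing is clamped flush: the opening reads 9.9 mm and the stem shows between the pads at (250,282). I'll turn it to half-way.

Emit:
send_rows --pt "0 0 0 10" --pt "0 0 0.4 20" --pt "0 0 0.8 30" --pt "0 0 1 38" --pt "0 0 1 38" --pt "0 0 1 38"

```text
clock: 5.88
tool_pos: [0.4662, 0.1046, 0.239]
orientation: [0.0, 0.827, 0.562, -0.001]
wrist_force: [-5.5, -2.3, 9.9]
width: 0.112
grasp_force: 30.0
```

```bash
cat >> h.py <<'E'
PS=[.5347,.0555,.398]
def rep(nxt=None,q=.12,dz=.003):
    o=ctrl.get_obs();Rt=q2R(o["orientation"]);y=np.arctan2(Rt[1,1],Rt[0,1])
    print("t",o["clock"],"joint-eq",round(PS[2]-y,3),"w",o["width"]*88,"F",o["wrist_force"].round(1),"M",o["torque"].round(2),"grasp",(o["tool_pos"]+Rt[:,2]*.147).round(4))
    if nxt: print(nxt,shift(st(PS,[SC[nxt]])[0]+[0,0,dz],PS[2]-q))
E
python3 -c "
from h import *
rep('FR')"
```

```text
t 5.875 joint-eq 0.775 w 9.890953165284788 F [-5.5 -2.3  9.9] M [-0.4   0.9   0.03] grasp [0.4659 0.1044 0.092 ]
FR [-40.9 163.7  -1.1 -37.5]
```

Emit:
send_rows --pt "0 0 0 0" --pt "0 0 0 0" --pt "0 0 -45 0" --pt "-10 41 -45 -10" --pt "-20 92 -45 -20" --pt "-35 140 -45 -31" --pt "-41 164 -40 -37.5" --pt "-41 164 -1 -37.5" --pt "-41 164 -1 -37.5" --pt "-41 164 -1 -37.5" --fingers 0.1

```text
clock: 7.12
tool_pos: [0.6044, 0.0069, 0.2405]
orientation: [0.0, 0.602, 0.798, 0.0]
wrist_force: [0.2, -0.2, 0.3]
width: 0.551
grasp_force: 0.0
```

```bash
python3 - <<'E'
from h import *
rep('FR')
o=ctrl.get_obs();im=eyes.get_image("wrist");cv2.imwrite("pics/w3.png",im["pixels"][:,:,::-1])
E
```

```text
t 7.125 joint-eq 0.12 w 48.481575680764074 F [ 0.2 -0.2  0.3] M [-0.01 -0.08 -0.01] grasp [0.6045 0.007  0.0935]
FR [-0.4 -1.5  0.5  0. ]
```

View pics/w3.png

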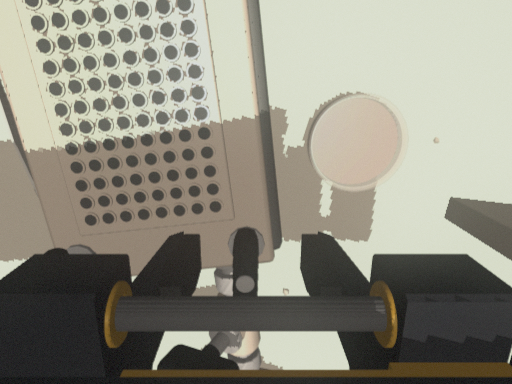

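Emit:
send_rows --pt "0 -1 0 0" --pt "0 -1 0 0" --pt "0 -1 0 0" --pt "0 -1 0 0" --pt "0 -1 0 0" --pt "0 -1 0 0" --pt "0 -1 0 10" --pt "0 -1 0.4 20" --pt "0 -1 0.8 30" --pt "0 -1 1 37.8" --pt "0 -1 1 37.8" --pt "0 -1 1 37.8" --fingers -1

```text
clock: 8.68
tool_pos: [0.6029, 0.0059, 0.239]
orientation: [0.0, 0.828, 0.56, -0.001]
wrist_force: [-4.4, -1.3, 7.4]
width: 0.111
grasp_force: 30.0
```

```bash
python3 -c "
from h import *
rep('NR')"
```

```text
t 8.675 joint-eq 0.78 w 9.753909006905193 F [-4.4 -1.3  7.4] M [-0.3   0.81 -0.03] grasp [0.6027 0.0058 0.092 ]
NR [-61.4 -62.3  -0.9 -37.8]
```

Emit:
send_rows --pt "0 0 0 0" --pt "0 0 0 0" --pt "0 0 -45 0" --pt "-25 -25 -45 -10" --pt "-50 -50 -45 -20" --pt "-61.5 -62.5 -45 -30" --pt "-61.5 -62.5 -35 -37.8" --pt "-61.5 -62.5 -1 -37.8" --pt "-61.5 -62.5 -1 -37.8" --pt "-61.5 -62.5 -1 -37.8" --fingers 0.1

```text
clock: 9.93
tool_pos: [0.5228, -0.0274, 0.2404]
orientation: [0.0, 0.602, 0.798, 0.0]
wrist_force: [0.2, 0.1, 0.3]
width: 0.552
grasp_force: 0.0
```

Emit:
send_rows --pt "0 0 0 0" --pt "0 0 0 0" --pt "0 0 0 0" --pt "0 0 0 0" --pt "0 0 0 0" --pt "0 0 0 0" --pt "0 0 0 10" --pt "0 0 0.4 20" --pt "0 0 0.8 30" --pt "0 0 1 37.8" --pt "0 0 1 37.8" --pt "0 0 1 37.8" --fingers -1

```text
clock: 11.42
tool_pos: [0.5217, -0.028, 0.239]
orientation: [-0.0, 0.829, 0.56, -0.001]
wrist_force: [-4.4, -0.9, 8.2]
width: 0.107
grasp_force: 30.0
```

```bash
python3 -c "
from h import *
rep('FL')"
```

```text
t 11.425 joint-eq 0.781 w 9.432970259749087 F [-4.4 -0.9  8.2] M [-0.35  0.94 -0.06] grasp [ 0.5213 -0.0282  0.092 ]
FL [164.7 -38.2  -1.2 -37.8]
```

Emit:
send_rows --pt "0 0 0 0" --pt "0 0 0 0" --pt "0 0 -45 0" --pt "50 -12 -45 -10" --pt "100 -24 -45 -20" --pt "150 -36 -45 -30" --pt "165 -38 -38 -37.8" --pt "165 -38 -1 -37.8" --pt "165 -38 -1 -37.8" --pt "165 -38 -1 -37.8" --fingers 0.1

```text
clock: 12.68
tool_pos: [0.549, 0.1395, 0.2404]
orientation: [0.0, 0.603, 0.798, 0.0]
wrist_force: [-0.4, -0.4, -0.4]
width: 0.545
grasp_force: 0.0
```

Emit:
send_rows --pt "0 0 0 0" --pt "0 0 0 0" --pt "0 0 0 0" --pt "0 0 0 0" --pt "0 0 0 0" --pt "0 0 0 0" --pt "0 0 0 10" --pt "0 0 0.4 20" --pt "0 0 0.8 30" --pt "0 0 1 37.8" --pt "0 0 1 37.8" --pt "0 0 1 37.8" --fingers -1

```text
clock: 14.18
tool_pos: [0.5479, 0.1393, 0.2389]
orientation: [-0.0, 0.829, 0.56, -0.001]
wrist_force: [-3.9, -1.8, 6.1]
width: 0.106
grasp_force: 30.0
```

```bash
python3 -c "
from h import *
rep('FL')
# view pose for stopcock: grasp above (st -0.03,-.10) tool y along station y
print(shift(st(PS,[(.0077,-.143,.15)])[0],PS[2]-1.52))
print(shift(st(PS,[(.0077,-.05,.25)])[0],PS[2]-1.52))"
```

```text
t 14.175 joint-eq 0.78 w 9.367798167136135 F [-3.9 -1.8  6.1] M [-0.39  0.73 -0.1 ] grasp [0.5476 0.1391 0.0919]
FL [ -0.3  -0.2  -1.1 -37.8]
[-178.8  125.2  -57.9   42.4]
[-112.9   59.6 -158.    42.4]
```

Emit:
send_rows --pt "0 0 0 0" --pt "0 0 0 0" --pt "0 0 -60 0" --pt "-45 31 -108 10" --pt "-90 63 -108 20" --pt "-135 95 -108 30" --pt "-179 125 -108 40" --pt "-179 125 -108 42" --pt "-179 125 -108 42" --fingers 0.1

```text
clock: 15.3
tool_pos: [0.5979, -0.0724, 0.3465]
orientation: [-0.0, 0.974, 0.227, -0.0]
wrist_force: [-0.2, 0.2, -1.0]
width: 0.555
grasp_force: 0.0
```

```bash
python3 - <<'E'
from h import *
rep()
o=ctrl.get_obs();im=eyes.get_image("wrist");np.savez("w4.npz",**o)
print([(np.round(d["location"],1),d["conf"]) for d in finder.look_for("wrist","stopcock_grip")])
print(proj(st(PS,[(.0077,-.143,.071),(.030,-.247,.115)]),im,o), campose(im,o)[1])
cv2.imwrite("pics/w4.png",cv2.resize(im["pixels"][:,:,::-1],(768,576),interpolation=cv2.INTER_CUBIC))
E
```

```text
t 15.3 joint-eq 1.512 w 48.81238736284943 F [-0.2  0.2 -1. ] M [0.01 0.01 0.04] grasp [ 0.5978 -0.0722  0.1995]
[(array([159.8, 137.1]), 0.73), (array([253.7, 187. ]), 0.59)]
[[250.98369899 190.79820603]
 [410.17770862 185.93823119]] [ 0.66389474 -0.03994608  0.32670654]
```

View pics/w4.png

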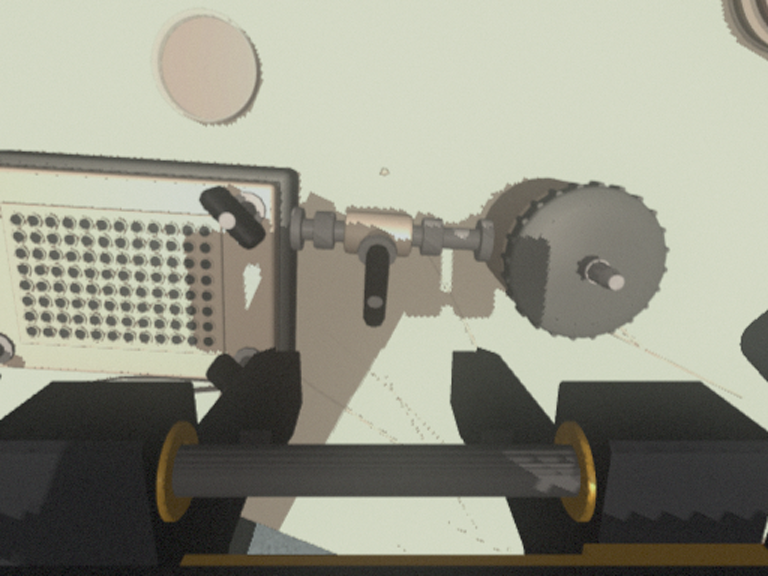

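The handle sits at (376,285) in the enlarged view, as predicted. The trap's knob tip projects where the 115 mm height would put it, so the gripper body clears it. I'll descend vertically, clamp and turn.

```bash
python3 -c "
from h import *
print(shift(st(PS,[(.007,-.143,.081)])[0],PS[2]-1.51))"
```

```text
[ -2.3   1.9 118.6   0. ]
```

Emit:
send_rows --pt "-2 1.5 60 0" --pt "-2 1.5 118 0" --pt "-2 1.5 118 0" --pt "-2 1.5 118 0"

```text
clock: 15.9
tool_pos: [0.5978, -0.0745, 0.2307]
orientation: [0.0, 0.974, 0.227, 0.001]
wrist_force: [-0.3, -0.4, 1.2]
width: 0.551
grasp_force: 0.0
```

Emit:
send_rows --pt "0 0 0 0" --pt "0 0 0 0" --pt "0 0 0 0" --pt "0 0 0 0" --pt "0 0 0 0" --pt "0 0 0 0" --fingers -1 --grip_force 20

```text
clock: 16.65
tool_pos: [0.5964, -0.0737, 0.2292]
orientation: [-0.001, 0.974, 0.226, -0.0]
wrist_force: [-3.9, 4.7, 6.9]
width: 0.136
grasp_force: 19.8
```

```bash
python3 -c "
from h import *
rep();print(shift(st(PS,[(.007,-.143,.081)])[0],PS[2]-0))"
```

```text
t 16.65 joint-eq 1.512 w 11.9560100502518 F [-3.9  4.7  6.9] M [ 0.86  0.79 -0.13] grasp [ 0.5962 -0.0733  0.0822]
[  0.2   0.4   1.2 -86.6]
```

Clamped flush: the opening reads 12.0 mm, the handle's thickness. I'll turn it counter-clockwise, first to about 45°.

Emit:
send_rows --pt "0 0 0 -8" --pt "0 0 0 -16" --pt "0 0 0 -24" --pt "0 0 0 -32" --pt "0 0 0 -40" --pt "0 0 0 -40"

```text
clock: 17.4
tool_pos: [0.5966, -0.0737, 0.2288]
orientation: [-0.001, 0.838, 0.546, 0.001]
wrist_force: [-1.4, 4.6, 1.7]
width: 0.19
grasp_force: 20.3
```

```bash
python3 -c "
from h import *
rep()"
```

```text
t 17.4 joint-eq 0.813 w 16.730031257582443 F [-1.4  4.6  1.7] M [ 0.77  0.03 -0.24] grasp [ 0.5965 -0.0733  0.0818]
```

Emit:
send_rows --pt "0 0 0 -8" --pt "0 0 0 -16" --pt "0 0 0 -24" --pt "0 0 0 -32" --pt "0 0 0 -40" --pt "0 0 0 -47" --pt "0 0 0 -53" --pt "0 0 0 -56" --pt "0 0 0 -56"

```text
clock: 18.52
tool_pos: [0.5972, -0.0753, 0.2291]
orientation: [0.0, 0.485, 0.875, 0.001]
wrist_force: [0.2, 1.9, 1.3]
width: 0.226
grasp_force: 22.4
```

```bash
python3 - <<'E'
from h import *
rep()
print(shift(st(PS,[(.007,-.143,.081)])[0],PS[2]))
for c in("scene","top"):
    im=eyes.get_image(c);print(proj(st(PS,[(.0077,-.143,.071)]),im))
    cv2.imwrite(f"pics/{c}5.png",im["pixels"][:,:,::-1])
E
```

```text
t 18.525 joint-eq -0.161 w 19.87493047822676 F [0.2 1.9 1.3] M [ 0.28 -0.56 -0.54] grasp [ 0.5974 -0.0752  0.0821]
[1.7 0.1 1.1 9.2]
[[324.5885269  224.60386624]]
[[324.58685414 177.43240274]]
```

Emit:
send_rows --pt "0 0 0 0" --pt "0 0 0 0" --pt "0 0 -60 0" --pt "0 0 -110 9" --pt "0 0 -110 9" --fingers 0.1 --grip_force 30

```text
clock: 19.25
tool_pos: [0.5981, -0.0751, 0.3426]
orientation: [0.003, 0.552, 0.834, 0.001]
wrist_force: [-0.8, 0.6, -0.1]
width: 0.549
grasp_force: 0.0
```

```bash
python3 - <<'E'
from h import *
rep('NL',.78,.002)
im=eyes.get_image("wrist");o=ctrl.get_obs()
print(proj(st(PS,[(.0077,-.143,.071),(.0077,-.166,.071),(.0077,-.12,.071)]),im,o)*1.5)
cv2.imwrite("pics/w6.png",cv2.resize(im["pixels"][:,:,::-1],(768,576),interpolation=cv2.INTER_CUBIC))
E
```

```text
t 19.25 joint-eq -0.004 w 48.332732747352715 F [-0.8  0.6 -0.1] M [-0.05 -0.06 -0.04] grasp [ 0.5991 -0.0753  0.1956]
NL [218.2 -52.3 102.5  44.9]
[[375.58266465 282.0665743 ]
 [375.33289315 323.56847152]
 [375.84543741 238.40439523]]
```

View pics/w6.png

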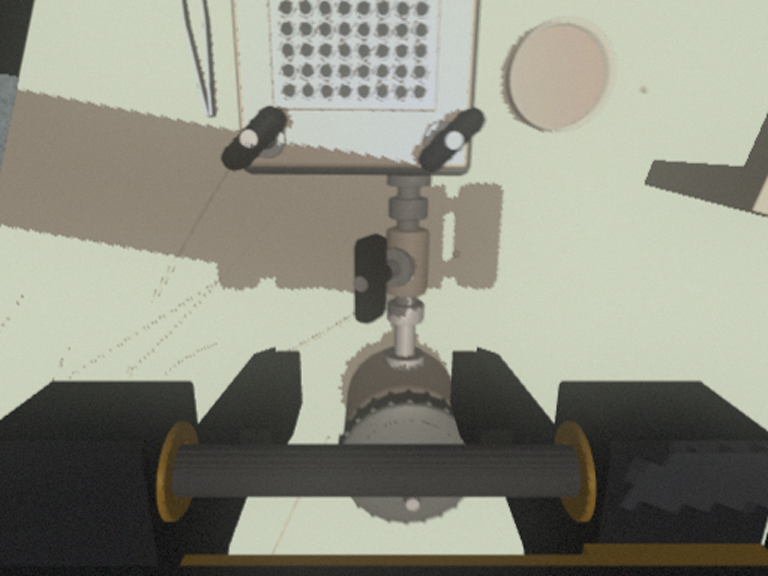

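The view shows the handle (355–388, 235–322) in line with the tube, so the stopcock is fully open; it was also pressing on its stop at the end. Next I'll tighten home, NL first.

Emit:
send_rows --pt "55 -13 20 10" --pt "110 -26 40 20" --pt "165 -39 50 30" --pt "218 -52 55 40" --pt "218 -52 70 45" --pt "218 -52 102 45" --pt "218 -52 102 45" --pt "218 -52 102 45"

```text
clock: 20.3
tool_pos: [0.4632, 0.1046, 0.2366]
orientation: [-0.0, 0.828, 0.56, -0.001]
wrist_force: [0.3, 0.2, 1.0]
width: 0.549
grasp_force: 0.0
```

Emit:
send_rows --pt "0 0 0 0" --pt "0 0 0 0" --pt "0 0 0 0" --pt "0 0 0 0" --pt "0 0 0 0" --pt "0 0 0 0" --pt "0 0 0 10" --pt "0 0 0.4 20" --pt "0 0 0.8 30" --pt "0 0 1 40" --pt "0 0 1 47" --pt "0 0 1 50" --pt "0 0 1 50" --fingers -1

```text
clock: 21.92
tool_pos: [0.4646, 0.1045, 0.2362]
orientation: [0.0, 0.987, 0.158, 0.002]
wrist_force: [4.2, -2.3, -0.1]
width: 0.11
grasp_force: 30.0
```

```bash
python3 -c "
from h import *
rep('FR',.78,.002)"
```

```text
t 21.925 joint-eq 1.652 w 9.663731179207588 F [ 4.2 -2.3 -0.1] M [-0.52 -0.99  0.49] grasp [0.4651 0.1044 0.0892]
FR [100.6 136.4  -2.4 -49.9]
```

Emit:
send_rows --pt "0 0 0 0" --pt "0 0 0 0" --pt "0 0 -48 0" --pt "35 45 -48 -12" --pt "65 90 -48 -24" --pt "95 130 -48 -36" --pt "100.5 136.5 -44 -47" --pt "100.5 136.5 -2 -50" --pt "100.5 136.5 -2 -50" --pt "100.5 136.5 -2 -50" --fingers 0.1

```text
clock: 23.18
tool_pos: [0.6014, 0.0067, 0.2385]
orientation: [-0.0, 0.829, 0.559, 0.0]
wrist_force: [-0.0, 0.3, 0.4]
width: 0.549
grasp_force: 0.0
```

Emit:
send_rows --pt "0 0 0 0" --pt "0 0 0 0" --pt "0 0 0 0" --pt "0 0 0 0" --pt "0 0 0 0" --pt "0 0 0 0" --pt "0 0 0 10" --pt "0 0 0.4 20" --pt "0 0 0.8 30" --pt "0 0 1 40" --pt "0 0 1 47" --pt "0 0 1 50" --pt "0 0 1 50" --fingers -1

```text
clock: 24.8
tool_pos: [0.6024, 0.0058, 0.2372]
orientation: [0.001, 0.987, 0.158, 0.001]
wrist_force: [6.3, -3.0, -2.1]
width: 0.116
grasp_force: 30.0
```

```bash
python3 -c "
from h import *
rep('NR',.78,.002)"
```

```text
t 24.8 joint-eq 1.652 w 10.206119639879228 F [ 6.3 -3.  -2.1] M [-0.58 -1.15  0.6 ] grasp [0.6028 0.0057 0.0902]
NR [-87.2   6.7  -2.  -50. ]
```

Emit:
send_rows --pt "0 0 0 0" --pt "0 0 0 0" --pt "0 0 -48 0" --pt "-40 3 -48 -10" --pt "-80 6 -48 -20" --pt "-87 6.5 -48 -30" --pt "-87 6.5 -46 -40" --pt "-87 6.5 -30 -50" --pt "-87 6.5 -2 -50" --pt "-87 6.5 -2 -50" --pt "-87 6.5 -2 -50" --fingers 0.1

```text
clock: 26.18
tool_pos: [0.5208, -0.0267, 0.2393]
orientation: [-0.0, 0.828, 0.56, 0.0]
wrist_force: [-0.5, 0.2, 0.2]
width: 0.548
grasp_force: 0.0
```

Emit:
send_rows --pt "0 0 0 0" --pt "0 0 0 0" --pt "0 0 0 0" --pt "0 0 0 0" --pt "0 0 0 0" --pt "0 0 0 0" --pt "0 0 0 10" --pt "0 0 0.4 20" --pt "0 0 0.8 30" --pt "0 0 1 40" --pt "0 0 1 47" --pt "0 0 1 50" --pt "0 0 1 50" --fingers -1

```text
clock: 27.8
tool_pos: [0.5217, -0.0276, 0.2381]
orientation: [0.001, 0.987, 0.158, 0.001]
wrist_force: [5.2, -4.0, -1.8]
width: 0.115
grasp_force: 30.0
```

```bash
python3 -c "
from h import *
rep('FL',.78,.002)"
```

```text
t 27.8 joint-eq 1.652 w 10.161702402778689 F [ 5.2 -4.  -1.8] M [-0.82 -1.02  0.57] grasp [ 0.5222 -0.0278  0.0911]
FL [  75.9 -150.6   -1.1  -49.9]
```

Emit:
send_rows --pt "0 0 0 0" --pt "0 0 0 0" --pt "0 0 -48 0" --pt "25 -50 -48 -12" --pt "50 -100 -48 -24" --pt "75 -148 -48 -36" --pt "76 -150.5 -44 -46" --pt "76 -150.5 -1 -50" --pt "76 -150.5 -1 -50" --pt "76 -150.5 -1 -50" --fingers 0.1

```text
clock: 29.05
tool_pos: [0.5462, 0.1398, 0.2395]
orientation: [-0.0, 0.829, 0.559, 0.0]
wrist_force: [-0.5, 0.0, 0.7]
width: 0.551
grasp_force: 0.0
```

Emit:
send_rows --pt "0 0 0 0" --pt "0 0 0 0" --pt "0 0 0 0" --pt "0 0 0 0" --pt "0 0 0 0" --pt "0 0 0 0" --pt "0 0 0 10" --pt "0 0 0.4 20" --pt "0 0 0.8 30" --pt "0 0 1 40" --pt "0 0 1 47" --pt "0 0 1 50" --pt "0 0 1 50" --fingers -1

```text
clock: 30.68
tool_pos: [0.5474, 0.139, 0.2382]
orientation: [0.001, 0.988, 0.158, 0.002]
wrist_force: [6.0, -4.0, -0.3]
width: 0.112
grasp_force: 30.0
```

```bash
python3 -c "
from h import *
rep()
print(shift(st(PS,[(.007,-.143,.20)])[0],PS[2]))"
```

```text
t 30.675 joint-eq 1.652 w 9.886843655342485 F [ 6.  -4.  -0.3] M [-0.78 -1.3   0.59] grasp [0.5479 0.1388 0.0912]
[ -19.5  217.3 -108.4  -94.7]
```

Emit:
send_rows --pt "0 0 0 0" --pt "0 0 0 0" --pt "0 0 -60 0" --pt "-5 50 -108 -10" --pt "-10 100 -108 -20" --pt "-15 150 -108 -30" --pt "-19.5 200 -108 -40" --pt "-19.5 217 -108 -50" --pt "-19.5 217 -108 -60" --pt "-19.5 217 -108 -70" --pt "-19.5 217 -108 -80" --pt "-19.5 217 -108 -90" --pt "-19.5 217 -108 -94.7" --pt "-19.5 217 -48 -94.7" --pt "-19.5 217 10 -94.7" --pt "-19.5 217 10 -94.7" --pt "-19.5 217 10 -94.7" --fingers 0.1 --grip_force 20

```text
clock: 32.8
tool_pos: [0.5958, -0.0722, 0.2295]
orientation: [0.001, 0.553, 0.833, 0.001]
wrist_force: [0.2, -0.9, 0.5]
width: 0.549
grasp_force: 0.0
```

```bash
python3 -c "
from h import *
rep()
print(shift(st(PS,[(.007,-.143,.081)])[0],PS[2]))"
```

```text
t 32.8 joint-eq -0.0 w 48.35068741049126 F [ 0.2 -0.9  0.5] M [ 0.04 -0.09  0.01] grasp [ 0.596  -0.0722  0.0825]
[-1.6 -0.   1.5  0. ]
```

Emit:
send_rows --pt "-1.5 0 1 0" --pt "-1.5 0 1 0" --pt "-1.5 0 1 0" --pt "-1.5 0 1 0" --pt "-1.5 0 1 0" --pt "-1.5 0 1 0" --pt "-1.5 0 1 8" --pt "-1.5 0 1 16" --pt "-1.5 0 1 24" --pt "-1.5 0 1 32" --pt "-1.5 0 1 40" --pt "-1.5 0 1 48" --pt "-1.5 0 1 56" --pt "-1.5 0 1 64" --pt "-1.5 0 1 72" --pt "-1.5 0 1 80" --pt "-1.5 0 1 88" --pt "-1.5 0 1 94" --pt "-1.5 0 1 97" --pt "-1.5 0 1 97" --fingers -1 --grip_force 20

```text
clock: 35.3
tool_pos: [0.5956, -0.0734, 0.2267]
orientation: [-0.0, 0.99, 0.139, -0.0]
wrist_force: [1.4, 1.4, 1.9]
width: 0.151
grasp_force: 21.5
```

```bash
python3 -c "
from h import *
rep()"
```

```text
t 35.3 joint-eq 1.691 w 13.249942551095092 F [1.4 1.4 1.9] M [ 0.3  -0.21  0.5 ] grasp [ 0.5956 -0.0733  0.0797]
```

Emit:
send_rows --pt "0 0 0 0" --pt "0 0 0 0" --pt "0 0 0 0" --pt "0 0 -60 0" --pt "0 -40 -120 -7" --pt "0 -90 -180 -7" --pt "0 -95 -210 -7" --pt "0 -95 -210 -7" --fingers 0.1

```text
clock: 36.3
tool_pos: [0.5704, 0.0194, 0.4408]
orientation: [-0.0, 0.98, 0.199, 0.004]
wrist_force: [0.9, -0.2, -0.4]
width: 0.551
grasp_force: 0.0
```

```bash
python3 - <<'E'
from h import *
rep()
im=eyes.get_image("wrist")
cv2.imwrite("pics/w7.png",cv2.resize(im["pixels"][:,:,::-1],(768,576),interpolation=cv2.INTER_CUBIC))
E
```

```text
t 36.3 joint-eq 1.567 w 48.530154693625455 F [ 0.9 -0.2 -0.4] M [ 0.02 -0.   -0.04] grasp [0.5715 0.0197 0.2938]
```

View pics/w7.png

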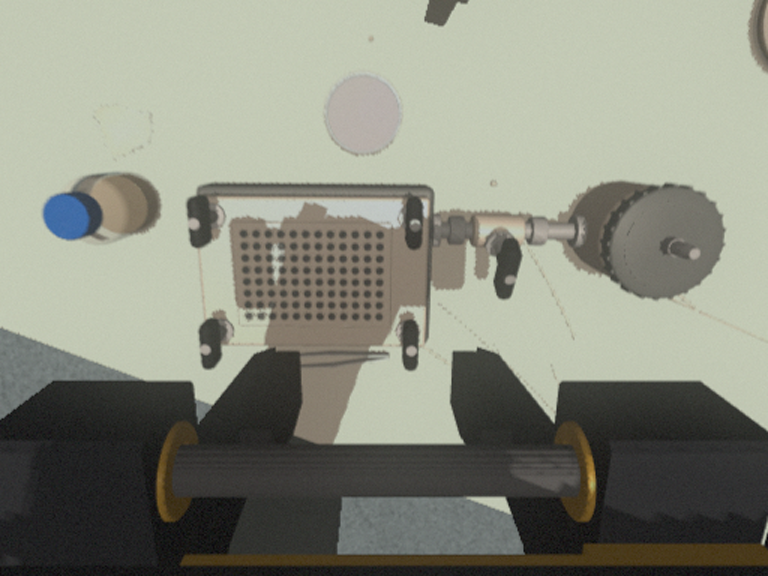

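The four wings are square across the block, and the bottle, dish and forceps are undisturbed. The handle runs from (513,240) to (505,297), a lean that could be perspective from its tilt, so I'll check that against predictions.

```bash
python3 - <<'E'
from h import *
o=ctrl.get_obs();im=eyes.get_image("wrist");g=im["pixels"].max(2)
m=np.zeros(g.shape,np.uint8);m[152:202,322:356]=(g[152:202,322:356]<55)
n,l,s,c=cv2.connectedComponentsWithStats(m);k=1+s[1:,4].argmax();ys,xs=np.nonzero(l==k)
def ang(pts):
    v=np.linalg.eigh(np.cov(np.array(pts).T))[1][:,-1];return np.degrees(np.arctan2(v[0],v[1])%np.pi)
print("obs",s[k],c[k],ang(np.c_[xs,ys]))
t=np.radians(28);e=np.array([np.cos(t),0,np.sin(t)]);a=np.array([-np.sin(t),0,np.cos(t)]);y=np.array([0,1.,0])
for th in(-.1,0,.1,.2,.3):
    u=e*np.cos(th)+y*np.sin(th);v=-e*np.sin(th)+y*np.cos(th)
    P=[np.array([.0077,-.143,.071])+.023*i*u+.006*j*v+.011*h*a for i in(-1,1) for j in(-1,1) for h in(-1,1)]
    h=cv2.convexHull(proj(st(PS,P),im,o).astype(np.float32));q=np.zeros(g.shape,np.uint8);cv2.fillConvexPoly(q,h.astype(np.int32),1)
    yy,xx=np.nonzero(q);print(th,ang(np.c_[xx,yy]),xx.mean(),yy.mean(),len(xx))
E
```

```text
Traceback (most recent call last):
ValueError: attempt to get argmax of an empty sequence
```

```bash
python3 - <<'E'
from h import *
o=ctrl.get_obs();im=eyes.get_image("wrist");g=im["pixels"].max(2)
print(np.percentile(g[152:202,322:356],[0,5,20,50]))
m=np.zeros(g.shape,np.uint8);m[152:202,322:356]=(g[152:202,322:356]<85)
n,l,s,c=cv2.connectedComponentsWithStats(m);print(s[1:])
k=1+s[1:,4].argmax();ys,xs=np.nonzero(l==k)
def ang(pts):
    v=np.linalg.eigh(np.cov(np.array(pts).T))[1][:,-1];return np.degrees(np.arctan2(v[0],v[1])%np.pi)
print("obs",c[k],ang(np.c_[xs,ys]))
t=np.radians(28);e=np.array([np.cos(t),0,np.sin(t)]);a=np.array([-np.sin(t),0,np.cos(t)]);y=np.array([0,1.,0])
for th in(-.1,0,.1,.2,.3):
    u=e*np.cos(th)+y*np.sin(th);v=-e*np.sin(th)+y*np.cos(th)
    P=[np.array([.0077,-.143,.071])+.023*i*u+.006*j*v+.011*h*a for i in(-1,1) for j in(-1,1) for h in(-1,1)]
    h=cv2.convexHull(proj(st(PS,P),im,o).astype(np.float32));q=np.zeros(g.shape,np.uint8);cv2.fillConvexPoly(q,h.astype(np.int32),1)
    yy,xx=np.nonzero(q);print(th,ang(np.c_[xx,yy]),xx.mean(),yy.mean(),len(xx))
cv2.imwrite("pics/w8.png",im["pixels"][:,:,::-1])
E
```

```text
[ 63.  69.  73. 157.]
[[329 155  18  41 462]
 [353 156   1   1   1]]
obs [337.30952381 173.46969697] 169.1686849490024
-0.1 164.5427543735653 338.0735632183908 173.37126436781608 870
0 170.64162219076738 338.02366127023663 173.7895392278954 803
0.1 177.46139165594164 337.8604954367666 173.03259452411996 767
0.2 4.288736676837648 337.5730994152047 173.28947368421052 684
0.3 10.269333765860223 337.5223642172524 173.26198083067092 626
```

The handle measures 169.2° in the image, against 170.6° predicted for fully shut, so it is closed. I'll hand the job in.

```bash
python3 -c "
from station import ctrl
print(ctrl.close_job())"
```

```text
the job is handed in; nothing more can be done
None
```

The job is handed in, finished at about 36 s of the 72 s limit. All four screws were nipped to about 0.78 rad in crisscross order, the stopcock was opened to its stop, the screws were tightened home in crisscross order, and the stopcock was shut. The final picture shows the wings square and the handle closed, with the bottle, dish and forceps where they were.

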